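# Line up a lure blank under the drill and hold the mirror for the camera

### The job

On the bench drill, slide the long wooden lure blank along the board, without lifting it and lying flat against the fence, until its pencilled cross sits right under the point of the drill bit, and let go of it. Then turn the drill's sprung mirror until the bench camera sees the bit's point over the pencil line in the middle of the glass, and finish still holding the mirror at that angle, because it swings back if you let go. Leave the camera and everything else on the bench alone.

Things in the scene. Friction and masses are not known exactly. Their poses are not given: they have to be found in the camera images.
- drill: Bench drill, fixed, 312 mm tall. Origin on the table under the bit; x runs along the fence, away from the robot, y from the bit towards the round column (axis 140 mm from the bit), z up. Plywood work board 220 mm in x, 150 mm in y, centred under the bit, top 34 mm above the table. A flat bar from the foot carries the mirror; its upright pivot stands at x = -50, y = -190 mm of this frame.
- fence (a point): Near end of the top edge of the aluminium fence's face (drill frame x = -110, y = 19 mm), 46 mm above the table. The fence runs along the drill's x for 220 mm, stands 12 mm above the board, is 16 mm thick and looks to the drill's -y. A blank against it has its centre line under the bit.
- chuck (a point): Lower end of the chuck (28 mm across), on the bit's axis, 138 mm above the table. The drill head over it is 66 mm wide in the drill's x and reaches from 40 mm on the -y side of the bit back past the column, underside 202 mm and top 312 mm above the table; feed handle on its +x side.
- bit (a point): The point of the bare 3.6 mm drill bit, fixed, 78 mm above the table, 6 mm above the blank's top. Axes as the drill's.
- blank: Lure blank: loose square bar of pale wood, 200 mm long (its x), 38 mm wide (y), 38 mm high, 0.12 to 0.24 kg. It starts on the plywood board, 9 to 22 mm off the fence, slightly crooked, 35 to 60 mm short of its place towards the robot. Origin at the centre of its underside; +x points away from the robot. The end nearer the robot is free to grip from above.
- mark (a point): The pencilled cross with a 6 mm dot on the blank's top, 20 mm from its middle towards the far end (blank x = +20 mm), on its centre line. The cross line runs on down the blank's -y side, which faces the mirror. Axes as the blank's.
- mirror (a joint): Angle of the mirror on its upright pivot, rad: 0 folded against its stop (start), up to 1.5, growing anticlockwise seen from above. At angle a the glass looks along the direction a from the drill's +x, turned towards the drill's +y. A light spring (0.010 N m at 0, 0.030 N m at 0.8 rad) folds it back to 0 when let go.
- glass (a point): Centre of the mirror's glass, on the pivot axis, 95 mm above the table. Turns with the mirror: x is the way the glass looks, z up. Glass 74 mm wide and 60 mm high, upright, on the front of a black frame 84 mm wide, 72 mm high and 9 mm thick.
- tab (a point): Middle of the finger tab by which the mirror is held, 143 mm above the table, 4.8 mm behind the pivot axis. The tab stands up from the middle of the frame's top edge (131 mm above the table) to 159 mm; it is 34 mm wide (its y) and 9 mm thick (its x). Turns with the mirror, axes as the glass's.
- lens (a point): Centre of the front of the camera's lens, 118 mm above the table and 175 to 205 mm from the mirror. The camera is a black box 60 mm wide on a post with a round foot, beyond the mirror and pointed at it. It is fixed. -x is the way it looks.
- view (a point): No solid: how the mirror throws the view of the bit's point. Starts at the centre of the glass; its x axis is the level line from the bit to the glass, as reflected, and turns twice as far as the mirror. The bit's point is in the middle of the glass for the camera when this line passes through the lens: the glass then looks along the halving line between its directions to bit and lens, from above.
Not all that is in view belongs to the job. Of the things shaped like the blank, the wood one is meant.

How it is judged (in metres and radians):
On the way, in this order (a step that is already met when the one before it is completed fails the run):
1. the blank lies flat and square to the fence with its cross under the bit's point, let go (horizontal distance between mark and bit below 0.004 m and angle between the x axis of blank and the x axis of drill, either way round below 0.035 rad and height (world z) of mark below 0.0745 m and contact force between the fingers and blank below 0.05 N and linear speed of blank below 0.01 m/s), for 0.2 s.
2. the mirror is held so that the camera sees the bit's point in the middle of the glass (y of lens in the frame of view between -0.02 and 0.02 m and x of lens in the frame of view above 0.1 m and contact force between the fingers and mirror above 0.2 N), for 0.3 s.
At the end, for the whole second after the job is handed in: Cross within 4 mm of the bit's point seen from above; blank flat on the board, within 2 degrees of the fence, untouched. Fingers hold the mirror still (over 0.2 N), the thrown view passing within 20 mm of the lens centre sideways (mirror within about 3 degrees) (all of step 2 and horizontal distance between mark and bit below 0.004 m and angle between the x axis of blank and the x axis of drill, either way round below 0.035 rad and height (world z) of mark below 0.0745 m and contact force between the arm and blank below 0.05 N and velocity of joint mirror between -0.05 and 0.05 rad/s); the arm keeps its last pose, push and grip.
It fails at once if the blank is lifted off the board (height (world z) of mark above 0.084 m).
It fails at once if the camera is knocked (contact force between the arm and camera above 2 N).
It fails at once if the bench drill is struck hard (contact force between the arm and drill above 40 N).
It fails at once if a bystander is moved (distance of any of lure, jar, spool, offcut, driver, trybox, float from where it was at the start of the episode above 0.02 m).
It also fails if it takes over 48 s, if anything falls off the work surface, if the arm or the gripper's body presses on something with over 40 N, if the wrist force passes 120 N, or if a joint passes its speed limit or range.

### The arm

A 6-joint arm with a two-finger parallel gripper is mounted at the origin on the work surface. World frame = base frame: x ahead of the robot, y to its left, z up, the work surface at z = 0. Lengths are in mm, angles in rad, forces in N, time in s.
With the tool pointing down it reaches from about 300 to 750 mm from the base axis. Payload 8.5 kg.
Tool frame: the origin (TCP) lies midway between the tips of the shut fingers; the grasp point (between the pads) lies 19 mm behind it; y points along the fingers, z is the direction in which the jaws open and shut, and the axes are right-handed (so a half turn about y gives the same grasp; the last joint's range is limited). The gripper opens to 88 mm and grips with 3 to 60 N. Pads are 18 mm wide; open, the fingers measure 123 mm over their backs; the gripper's body (75 mm by 187 mm) begins 45 mm behind the grasp point.
Start: joints at [1.104, 0.381, 1.297, -0, 1.464, -0.215], TCP at [137.023, 532.64, 238.748] pointing down, gripper open.
Joint ranges: [-3.11, 3.11], [-0.89, 2.33], [0.22, 2.48], [-1.42, 4.56], [0.17, 2.85], [-2.88, 2.88]. Speed limits (rad/s): [2.39, 2.39, 3.14, 3.14, 3.14, 3.14].

### API

Orientations are given as a unit quaternion [x, y, z, w].
In Python, from station import bot gives the robot as it stands. The module is installed in compiled form; this text tells all that it offers.
- The arm moves only by the shell command python3 -m jog 'ROWS' [FORCE]. ROWS is text: rows parted by semicolons, each of 7 numbers parted by spaces: the shift along the tool's x, y, z in cm, then the turn, a rotation vector about the tool's x, y, z in degrees, then the closure in counts, from 0 (fully open) to 255 (shut). A call has 1 to 12 rows; each row is the pose to reach, as a shift and turn from the pose commanded when the call began, along the tool's axes at that moment; what a row does not reach only later rows make up. A row lasts 1/8 s, in which the tool goes at most 62.5 mm and 10.7 degrees, less where a joint would pass 70% of its speed; a pose out of reach is approached as far as the arm can. A call with a gripper value outside its range is refused whole. The fingers move at their own pace and stop on an object; FORCE is the grip in N (left out, the last holds). Time passes only in rows, so rows that repeat a pose let the fingers close. It gives the time, the measured TCP pose, the force and the opening at its end, in the units of the state.
- bot.observe(): the state, without advancing time (a new reading comes with each control period).
- bot.snapshot(name): name is "side" or "top" or "wrist"; returns the picture (420x560x3 uint8, blue, green, red); there is no depth.
- bot.get_calibration(name): a dict with "fx", "fy", "cx", "cy" (pixels), "D" ([k1, k2, p1, p2, k3] as OpenCV has them; the pictures are not rectified), "R" (3x3) and "t" (3): a world point X has camera coordinates R X + t. Camera axes: x right, y down, z forward; pixel columns grow to the right and rows downward; lengths in mm; the calibration is good to about 2 mm. A picture is of the moment at which its call begins: read the wrist's pose just before it. get_calibration takes no time and is no camera call; for the wrist camera it gives the pose at the moment of the call.
- bot.close_job(): hands the job in, once; it reports no verdict.
Trained networks look in the newest picture that a camera, given by its name, has taken for a name from the list of things; names that differ only in an ending like _2 or _b are one class to them, and where a whole thing is asked for, a point or a joint stands for the part that bears it (a point fixed in the world has none). Each returns a list of dicts, best first, with "conf" (0 to 1); they miss things now and then, are a little off and sometimes report something else, mostly with a low value. They report only what shows in the picture. A call takes as long as a camera call. They do not tell look-alikes from the thing itself.
- bot.boxes_of(camera, label): "point" ([x, y, z] in mm, in world coordinates, good to about 4 mm: the middle of the surface that is visible of it).
- bot.mark_of(camera, label): "point" ([x, y, z] in mm, in world coordinates, good to about 4 mm: a listed point, or the origin of a listed thing).
The state is a dict: "clock": time; "joints": joint angles; "qvel": joint speeds; "tau": joint torques, N m; "position": TCP position; "orientation": TCP orientation; "wrist_force": force on the tool from outside, world axes, zero at the start; "ft_torque": the same for the moment, N m; "grip_width": opening from 0.0 (shut) to 1.0 (fully open).
Only numpy, scipy, OpenCV 4.12 (cv2) and the standard library are available. Lean on these libraries where they do the work, as an engineer would, in place of code of your own. Each camera call takes 0.05 s, during which the arm holds its last target.

## Working session

There is one attempt and no reset: what is moved stays moved. The work goes in short steps, Python scripts to look and compute and a shell command to move; the robot and the scene stay as the last step left them, time stands still between calls to the robot, and variables do not carry over. Pictures are saved under pics/ and viewed, and the job is handed in when it is done.

```bash
mkdir -p pics; ls; python3 - <<'E'
from station import bot
import cv2
o=bot.observe();print(o['clock'],o['position'],o['orientation'],o['grip_width'])
for n in ['side','top','wrist']:
    cv2.imwrite(f'pics/{n}0.png',bot.snapshot(n))
    c=bot.get_calibration(n);print(n,c['fx'],c['R'],c['t'])
    if n!='wrist':
        for l in ['drill','fence','bit','blank','mark','glass','tab','lens','camera']:
            try:
                r=bot.mark_of(n,l);print(n,l,[(round(d['conf'],2),[round(float(v)) for v in d['point']]) for d in r[:3]])
            except Exception as e: print(l,e)
E
```

```text
pics
0.0 [136.87121835 532.39196306 238.16628774] [ 0.70199099 -0.08892886  0.08860095 -0.70103507] 0.9958323880854992
side 508.4460644637618 [[-1.61246288e-02 -9.99662890e-01 -2.03495162e-02]
 [-6.14110972e-01  2.59626101e-02 -7.88792531e-01]
 [ 7.89054947e-01 -2.22125562e-04 -6.14322587e-01]] [ 53.83441345 514.54732514 462.53276846]
side drill [(0.78, [584, 97, 0])]
side fence [(0.87, [473, 116, 47])]
side bit [(0.82, [581, 91, 81])]
side blank [(0.68, [513, 76, 32])]
side mark [(0.63, [534, 73, 74]), (0.63, [471, 111, 46])]
side glass [(0.66, [530, -99, 93])]
side tab [(0.68, [528, -97, 140])]
side lens [(0.78, [715, -139, 115])]
camera it knows: bit, blank, chuck, drill, fence, glass, lens, mark, tab, view
top 493.9856454011126 [[-0.02205346 -0.99975407 -0.00233195]
 [-0.98844624  0.02215377 -0.14994409]
 [ 0.14995888 -0.00100178 -0.98869173]] [ 56.86097012 666.66761615 946.61339683]
top drill [(0.95, [581, 95, 3])]
top fence [(0.96, [469, 114, 48])]
top bit []
top blank [(0.95, [512, 76, 32]), (0.74, [816, 253, 0])]
top mark [(0.92, [530, 71, 77]), (0.75, [810, 273, 40])]
top glass [(0.69, [534, -99, 92]), (0.19, [717, -135, 122])]
top tab [(0.71, [524, -98, 143])]
top lens [(0.56, [718, -138, 119])]
camera it knows: bit, blank, chuck, drill, fence, glass, lens, mark, tab, view
wrist 298.5730494369455 [[ 2.49566853e-01  9.68357482e-01 -4.16253392e-04]
 [ 9.22831544e-01 -2.37703530e-01  3.03115444e-01]
 [ 2.93425164e-01 -7.60316994e-02 -9.52953752e-01]] [-549.04927708  -42.67902297  391.93135561]
```

View pics/side0.png

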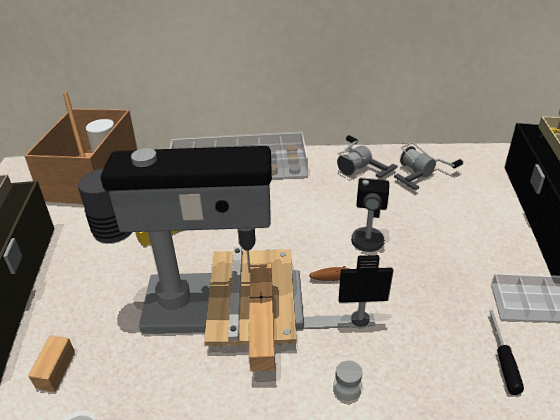

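View pics/top0.png

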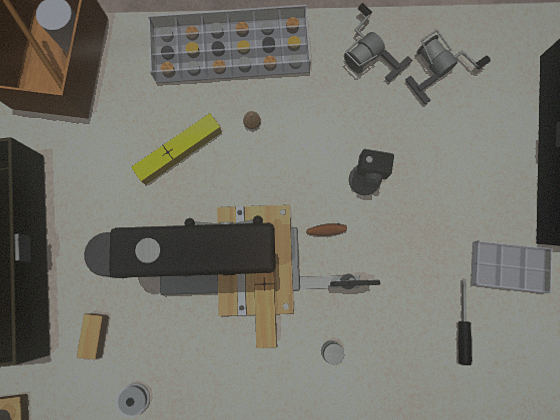

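```bash
python3 - <<'E'
import cv2,numpy as np
from station import bot
def c(n,x0,x1,y0,y1):
    return cv2.resize(cv2.imread(f'pics/{n}0.png')[y0:y1,x0:x1],(760,570),interpolation=cv2.INTER_CUBIC)
cv2.imwrite('pics/topcrop.png',c('top',180,400,90,255))
E
```

```text
(no output)
```

View pics/topcrop.png

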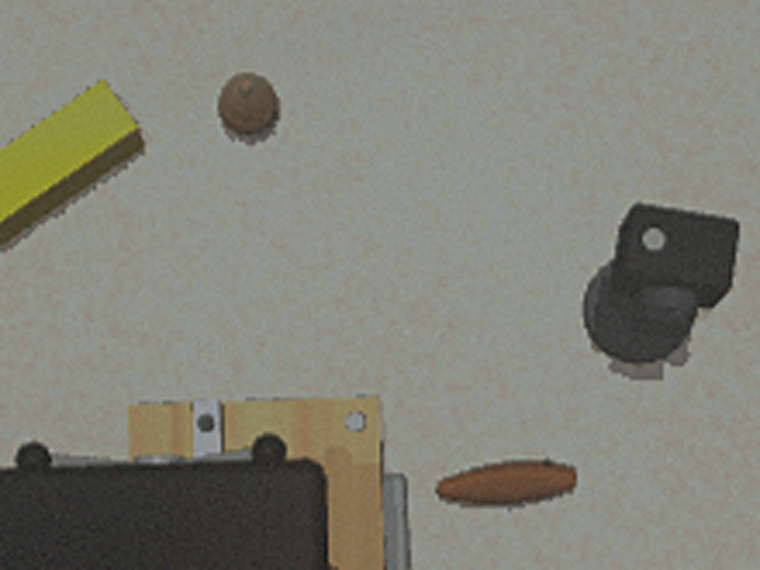

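The blank is the wooden bar at (265,310) in the top picture, lying on the drill board. Three things could be taken for it: the yellow bar with a cross at (177,148), the short wooden offcut at (90,336) and the board's own slats. I'll check the choice in a close crop.

```bash
python3 - <<'E'
import cv2
im=cv2.imread('pics/top0.png')
cv2.imwrite('pics/topcrop2.png',cv2.resize(im[250:355,205:345],None,fx=5.6,fy=5.6,interpolation=cv2.INTER_CUBIC))
im=cv2.imread('pics/side0.png')
cv2.imwrite('pics/sidecrop2.png',cv2.resize(im[235:375,195:335],None,fx=4.2,fy=4.2,interpolation=cv2.INTER_CUBIC))
E
```

```text
(no output)
```

View pics/topcrop2.png

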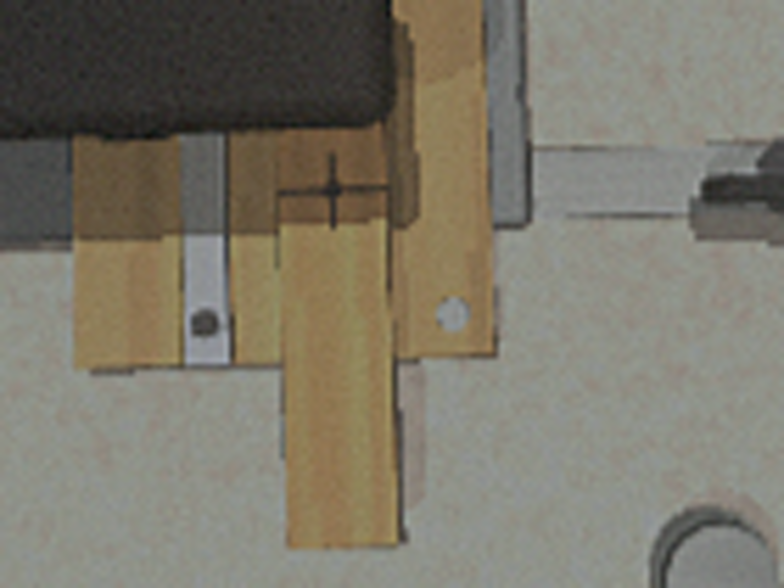

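View pics/sidecrop2.png

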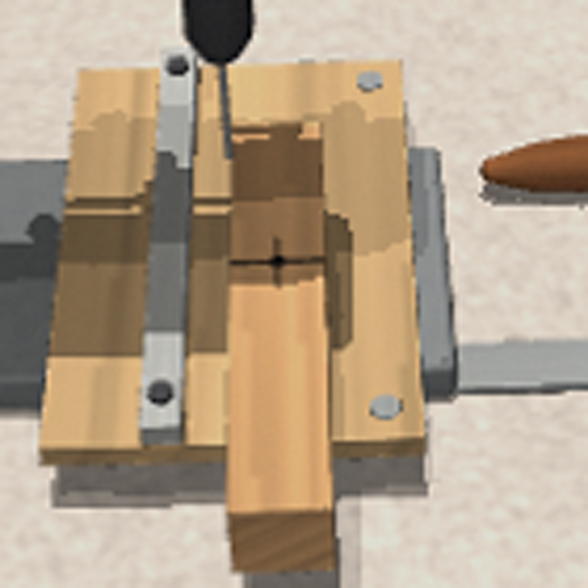

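```bash
cat > h.py <<'E'
import numpy as np,cv2
from station import bot
def bp(n,px,z,cal=None):
    c=cal or bot.get_calibration(n)
    K=np.array([[c['fx'],0,c['cx']],[0,c['fy'],c['cy']],[0,0,1]],float)
    u=cv2.undistortPoints(np.array([[px]],float),K,np.array(c['D'],float))[0,0]
    R=np.array(c['R']);t=np.array(c['t']);C=-R.T@t;d=R.T@np.array([u[0],u[1],1])
    return C+d*(z-C[2])/d[2]
def pj(n,X,cal=None):
    c=cal or bot.get_calibration(n)
    K=np.array([[c['fx'],0,c['cx']],[0,c['fy'],c['cy']],[0,0,1]],float)
    R=np.array(c['R']);t=np.array(c['t'])
    return cv2.projectPoints(np.array([X],float),cv2.Rodrigues(R)[0],t,K,np.array(c['D'],float))[0][0,0]
E
python3 - <<'E'
from h import *
np.set_printoptions(precision=1,suppress=True)
T=lambda x,y,z:bp('top',(205+x/5.6-.4,250+y/5.6-.4),z)
S=lambda x,y,z:bp('side',(195+x/4.2-.4,235+y/4.2-.4),z)
for k,f,x,y,z in [('fence near',T,230,366,46),('fence mid',T,227,138,46),('board NL',T,75,366,34),('board NR',T,494,355,34),
 ('bl left far',T,278,180,72),('bl left near',T,288,546,72),('bl right far',T,387,195,72),('bl right near',T,399,545,72),('mark',T,333,190,72),
 ('S mark',S,279,261,72),('S bit',S,231,157,78),('S fence near',S,183,440,46),('S fence far',S,196,60,46),('S board NL',S,41,450,34),('S board NR',S,424,440,34),('S board FL',S,79,70,34),('S board FR',S,402,61,34),
 ('S blNL',S,229,517,72),('S blNR',S,331,507,72),('S blFL',S,232,135,72),('S blFR',S,322,128,72)]:
    print(k,f(x,y,z))
E
```

```text
fence near [470.6 111.2  46. ]
fence mid [550.1 111.3  46. ]
board NL [471.3 167.1  34. ]
board NR [471.8  18.1  34. ]
bl left far [534.5  92.   72. ]
bl left near [411.7  90.4  72. ]
bl right far [528.5  54.5  72. ]
bl right near [411.2  52.9  72. ]
mark [530.7  73.1  72. ]
S mark [530.4  73.   72. ]
S bit [583.5  93.   78. ]
S fence near [463.2 109.8  46. ]
S fence far [680.3 113.5  46. ]
S board NL [468.9 165.9  34. ]
S board NR [469.9  18.3  34. ]
S board FL [688.8 168.9  34. ]
S board FR [689.5  19.4  34. ]
S blNL [407.9  89.4  72. ]
S blNR [411.3  53.5  72. ]
S blFL [602.9  93.4  72. ]
S blFR [605.8  55.7  72. ]
```

The top and side views agree:

| Item | Measured position (mm) | Check |
|---|---|---|
| Mark | (530.5, 73) | both cameras agree |
| Bit | (581, 93) | matches the middle of the board and the fence face minus 19 mm |
| Drill yaw | about 0.01 rad | from board and fence edges |

I still need to move the blank about +50 mm in x and +20 mm in y. I'll add a row helper, then approach the near end.

```bash
cat >> h.py <<'E'
from scipy.spatial.transform import Rotation as Ro
def row(p,yaw):
    """shift (cm, tool axes) and rotvec (deg) to TCP p, tool down with tool x at world yaw"""
    o=bot.observe();R0=Ro.from_quat(o['orientation']);
    c,s=np.cos(yaw),np.sin(yaw)
    x=np.array([c,s,0]);y=np.array([0,0,-1.]);z=np.cross(x,y)
    R1=Ro.from_matrix(np.c_[x,y,z])
    d=R0.inv().apply(np.array(p)-o['position'])/10
    print('at',o['position'].round(1) if hasattr(o['position'],'round') else o['position'],'axes',R0.as_matrix().round(3).tolist())
    print('row',d.round(2),(R0.inv()*R1).as_rotvec(degrees=True).round(2))
E
python3 - <<'E'
from h import *
row((421,73,120),0.01); row((421,73,52),0.01)
E
```

```text
at [137.  532.6 238.8] axes [[0.968, -0.0, 0.249], [-0.249, 0.0, 0.968], [-0.0, -1.0, 0.0]]
row [ 38.95  11.87 -37.44] [ -0. -15.  -0.]
at [137.  532.6 238.8] axes [[0.968, -0.0, 0.249], [-0.249, 0.0, 0.968], [-0.0, -1.0, 0.0]]
row [ 38.95  18.67 -37.44] [ -0. -15.  -0.]
```

```bash
python3 -m jog '19.5 0 -18.7 0 -8 0 0;38.95 0 -37.44 0 -15 0 0;38.95 0 -37.44 0 -15 0 0;38.95 0 -37.44 0 -15 0 0;38.95 0 -37.44 0 -15 0 0;38.95 0 -37.44 0 -15 0 0;38.95 0 -37.44 0 -15 0 0;38.95 0 -37.44 0 -15 0 0;38.95 8 -37.44 0 -15 0 0;38.95 11.9 -37.44 0 -15 0 0;38.95 11.9 -37.44 0 -15 0 0;38.95 11.9 -37.44 0 -15 0 0'; python3 - <<'E'
from h import *
cv2.imwrite('pics/w1.png',bot.snapshot('wrist'))
for l in ['mark','blank','fence']:print(l,[(round(d['conf'],2),np.round(d['point'],0)) for d in bot.mark_of('wrist',l)[:2]])
row((421,73,52),0.01)
print(bot.observe()['wrist_force'])
E
```

```text
clock: 2.45
position: [421.6, 73.4, 121.4]
orientation: [0.707, 0.004, -0.003, -0.707]
wrist_force: [-0.8, -0.4, -0.2]
grip_width: 1.004
mark [(0.56, array([535.,  74.,  74.]))]
blank [(0.74, array([509.,  71.,  35.]))]
fence [(0.62, array([469., 111.,  44.]))]
at [421.5  73.4 121.5] axes [[1.0, 0.004, -0.011], [0.011, -0.0, 1.0], [0.004, -1.0, -0.0]]
row [-0.08  6.95 -0.04] [0.02 0.06 0.2 ]
[ 0.39111242  0.12083217 -0.65733144]
```

View pics/w1.png

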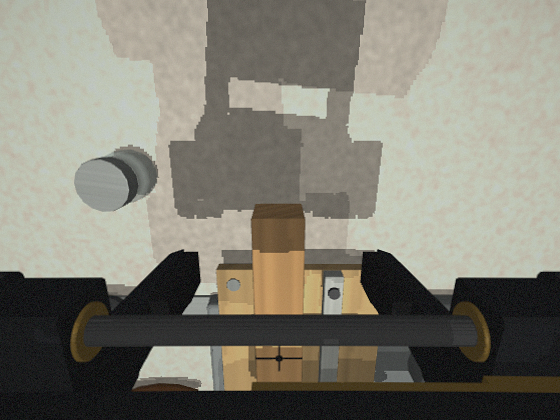

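The wrist picture shows the blank's near end at (278,215), centred between the fingers at (195,260) and (365,260). I'll descend and grip.

```bash
python3 -m jog '0 3.5 0 0 0 0 0;0 6.9 0 0 0 0 0;0 6.9 0 0 0 0 0;0 6.9 0 0 0 0 120;0 6.9 0 0 0 0 160;0 6.9 0 0 0 0 180;0 6.9 0 0 0 0 180;0 6.9 0 0 0 0 180;0 6.9 0 0 0 0 180' 12; python3 - <<'E'
from h import *
im=bot.snapshot('side');cv2.imwrite('pics/s2.png',im[200:400,150:420].repeat(2,0).repeat(2,1))
print(bot.observe()['wrist_force'],bot.observe()['grip_width']*88)
row((471.5,93,52),0.01)
E
```

```text
clock: 3.78
position: [421.0, 73.0, 50.8]
orientation: [0.707, 0.004, -0.003, -0.707]
wrist_force: [0.7, -0.6, 1.8]
grip_width: 0.431
[-0.93846082 -0.18058983  1.71437166] 37.40000717117719
at [421.   73.   50.8] axes [[1.0, -0.0, -0.01], [0.01, -0.0, 1.0], [-0.0, -1.0, -0.0]]
row [ 5.07 -0.12  1.95] [ 0. -0. -0.]
```

View pics/s2.png

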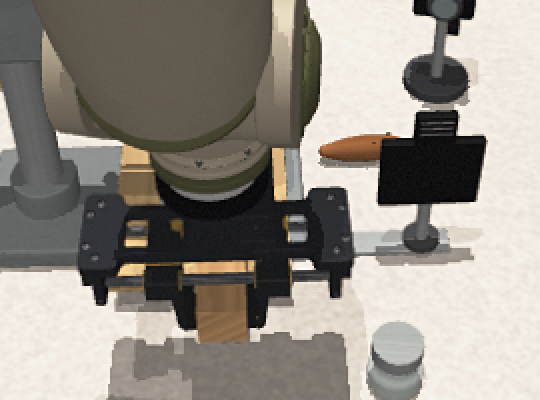

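Gripped, opening 37.4 mm. Next I'll slide it along x, then bring it towards the fence.

```bash
python3 -m jog '1.5 0 0.3 0 0 0 180;3 0 0.8 0 0 0 180;4.2 0 1.2 0 0 0 180;5.0 0 1.5 0 0 0 180;5.0 0 1.6 0 0 0 180;5.0 0 1.7 0 0 0 180;5.0 0 1.7 0 0 0 180'; python3 -m jog '0 0 0.1 0 0 0 180;0 0 0.1 0 0 0 180'; python3 -m jog '0 0 0.1 0 0 0 180;0 0 0.1 0 0 0 180';  python3 -m jog '0 0 0.1 0 0 0 180;0 0 0.1 0 0 0 180'; python3 - <<'E'
from h import *
for n in ['side','top']:
  im=bot.snapshot(n);cv2.imwrite(f'pics/{n}3.png',im[180:380,150:420].repeat(2,0).repeat(2,1))
E
```

```text
clock: 4.7
position: [470.9, 90.5, 50.8]
orientation: [-0.707, -0.004, 0.003, 0.707]
wrist_force: [2.1, -0.3, 1.6]
grip_width: 0.427
clock: 4.95
position: [470.7, 91.4, 50.8]
orientation: [0.707, 0.004, -0.004, -0.707]
wrist_force: [0.2, -2.3, 3.7]
grip_width: 0.428
clock: 5.2
position: [470.7, 92.3, 50.8]
orientation: [0.707, 0.004, -0.004, -0.707]
wrist_force: [0.7, -4.5, 3.7]
grip_width: 0.428
clock: 5.45
position: [470.7, 92.4, 50.9]
orientation: [0.708, 0.004, -0.004, -0.706]
wrist_force: [-1.3, -11.8, 5.6]
grip_width: 0.426
```

View pics/side3.png

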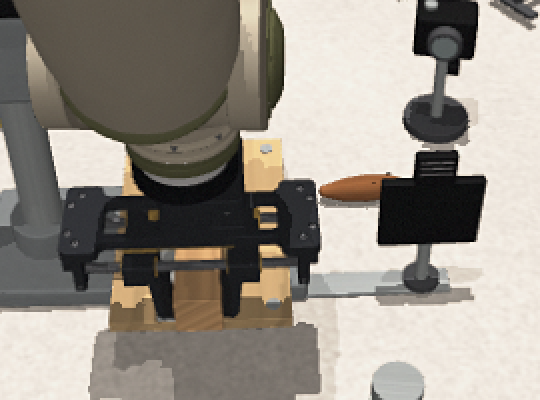

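View pics/top3.png

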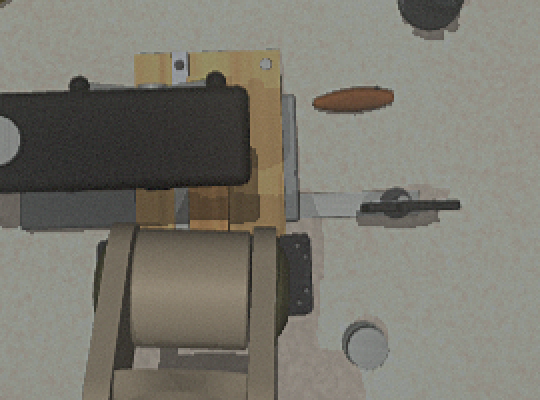

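```bash
python3 -m jog '0 0 -0.05 0 0 0 180;0 0 -0.1 0 0 0 100;0 0 -0.1 0 0 0 100;0 0 -0.1 0 0 0 100;0 -2 -0.1 0 0 0 100;0 -5 -0.1 0 0 0 100;0 -8 -0.1 0 0 0 60;-5 -10 -0.1 0 0 0 0;-11 -12 -0.1 0 0 0 0;-16 -14 -0.1 0 0 0 0;-16 -14 -0.1 0 0 0 0;-16 -14 -0.1 0 0 0 0'; python3 - <<'E'
from h import *
for n in ['side','top']:
  im=bot.snapshot(n);cv2.imwrite(f'pics/{n}4f.png',im);
  print(n,[(l,[(round(d['conf'],2),np.round(d['point'],0)) for d in bot.mark_of(n,l)[:2]]) for l in ('mark','bit','blank')])
im=cv2.imread('pics/side4f.png');cv2.imwrite('pics/s4.png',cv2.resize(im[230:350,195:335],None,fx=5,fy=5,interpolation=cv2.INTER_CUBIC))
im=cv2.imread('pics/top4f.png');cv2.imwrite('pics/t4.png',cv2.resize(im[250:355,205:345],None,fx=5.6,fy=5.6,interpolation=cv2.INTER_CUBIC))
E
```

```text
clock: 7.05
position: [311.4, 90.9, 190.8]
orientation: [-0.707, -0.004, 0.003, 0.707]
wrist_force: [0.3, -0.5, 0.1]
grip_width: 1.001
side [('mark', []), ('bit', []), ('blank', [(0.21, array([ 713., -137.,  115.]))])]
top [('mark', [(0.71, array([810., 276.,  39.])), (0.66, array([ 715., -137.,  122.]))]), ('bit', []), ('blank', [(0.82, array([816., 252.,  -2.])), (0.78, array([559.,  92.,  32.]))])]
```

View pics/s4.png

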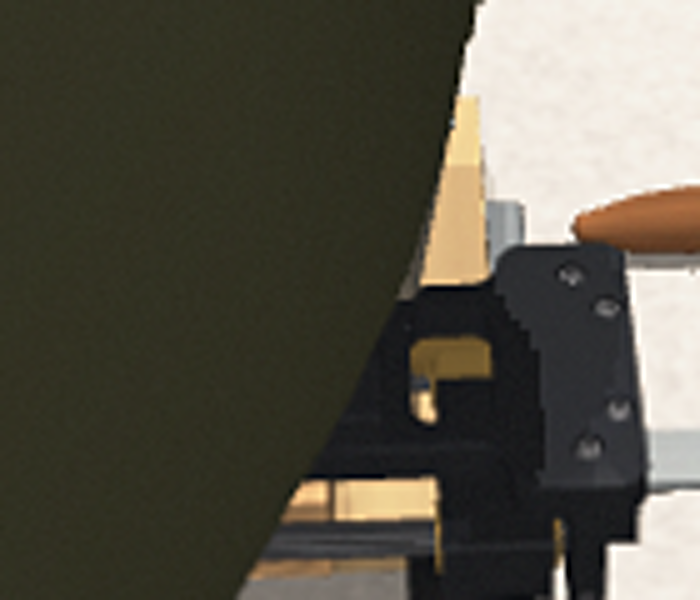

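View pics/t4.png

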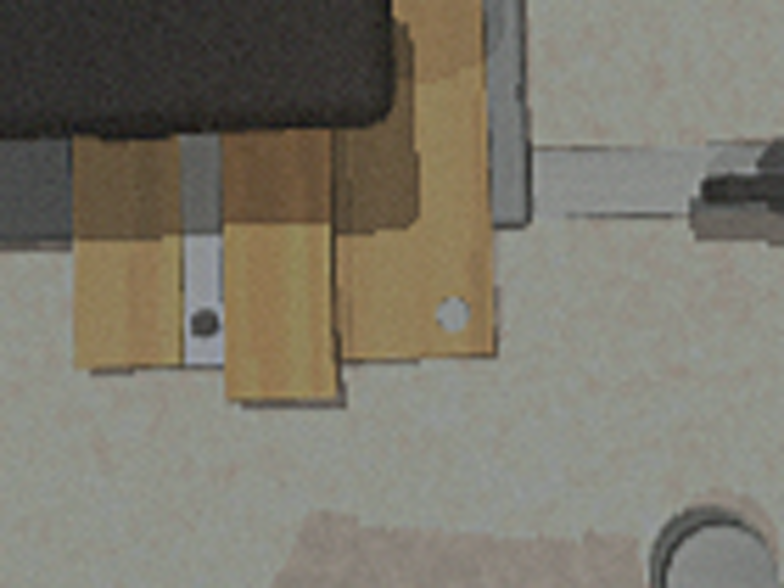

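The blank sits square against the fence. In the top crop its left edge, at (222,250), lies on the fence face. The arm hides the bit in the side view, so I'll swing it towards the mirror and look again.

```bash
python3 - <<'E'
from h import *
row((430,-160,240),-1.561)
E
python3 -m jog '0 -3 -5 0 10 0 0;3 -5 -10 0 20 0 0;6 -5 -15 0 30 0 0;9 -5 -20 0 40 0 0;12 -5 -25 0 50 0 0;12 -5 -25 0 60 0 0;12 -5 -25 0 70 0 0;12 -5 -25 0 80 0 0;12 -5 -25 0 90 0 0;12 -5 -25 0 90 0 0'
python3 - <<'E'
from h import *
for n in ['side']:
  im=bot.snapshot(n);cv2.imwrite(f'pics/{n}5f.png',im);
  print(n,[(l,[(round(d['conf'],2),np.round(d['point'],0)) for d in bot.mark_of(n,l)[:2]]) for l in ('mark','bit','blank','lens','tab')])
cv2.imwrite('pics/s5.png',cv2.resize(im[230:350,195:335],None,fx=5,fy=5,interpolation=cv2.INTER_CUBIC))
E
```

```text
at [311.   90.9 190.5] axes [[1.0, -0.001, -0.01], [0.01, 0.0, 1.0], [-0.001, -1.0, 0.0]]
row [ 11.65  -4.96 -25.21] [ 3.000e-02  9.001e+01 -4.000e-02]
clock: 8.7
position: [433.3, -157.9, 240.5]
orientation: [0.503, -0.497, 0.497, -0.503]
wrist_force: [0.4, 0.0, 0.6]
grip_width: 1.0
side [('mark', [(0.77, array([581.,  92.,  74.]))]), ('bit', [(0.73, array([579.,  92.,  79.]))]), ('blank', [(0.89, array([562.,  94.,  33.]))]), ('lens', [(0.61, array([ 713., -138.,  112.]))]), ('tab', [(0.92, array([528., -94., 137.]))])]
```

View pics/s5.png

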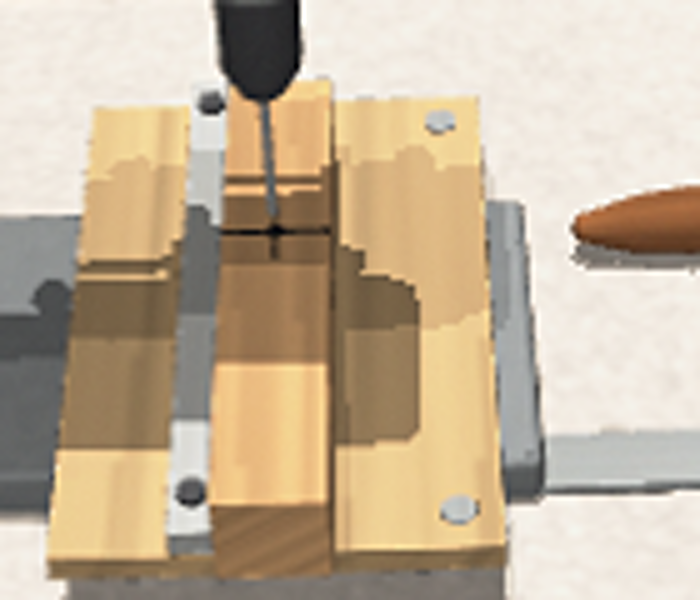

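View pics/side5f.png

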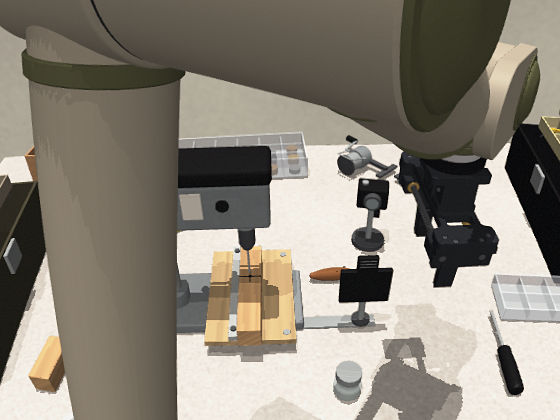

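```bash
python3 - <<'E'
from h import *
np.set_printoptions(precision=1,suppress=True)
im=cv2.imread('pics/side5f.png')
cv2.imwrite('pics/s5z.png',cv2.resize(im[258:288,232:272],None,fx=18,fy=18,interpolation=cv2.INTER_NEAREST))
cv2.imwrite('pics/lens.png',cv2.resize(im[170:340,330:420],None,fx=3.5,fy=3.5,interpolation=cv2.INTER_CUBIC))
S=lambda x,y,z:bp('side',(195+x/5-.4,230+y/5-.4),z)
m=S(276,231,72);print(m)
for z in (72,78,85,138):
  p=pj('side',(m[0],m[1],z));print(z,p,((p-[232,258])+.5)*18)
E
```

```text
[580.2  92.9  72. ]
72 [249.8 275.8] [329.4 329.4]
78 [249.6 273.3] [325.8 284.7]
85 [249.4 270.4] [321.6 231.9]
138 [247.5 247.2] [ 288.6 -185.8]
```

View pics/s5z.png

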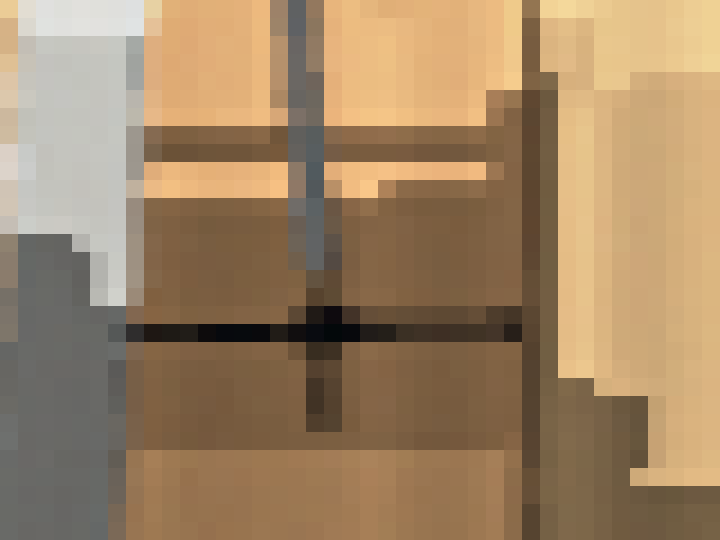

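View pics/lens.png

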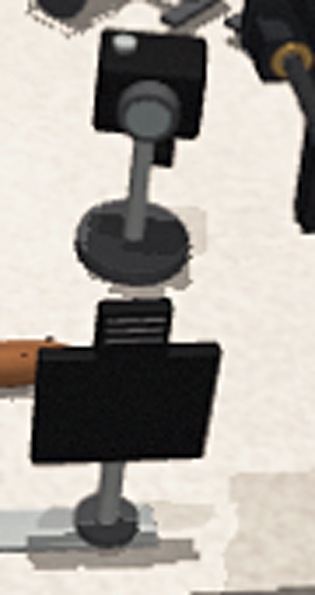

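Mark and bit, by camera:

| View | Mark x (mm) | Bit / board centre x (mm) |
|---|---|---|
| Side | 580.2 | board centre about 579.5, bit about 581.5 |
| Top | 580.3 | board centre about 581.5 |

The dot is at zoomed (325,330), right below the bit's tip at (315,270). So the cross is within about 2 mm, and the mark is let go. Next is the mirror.

```bash
python3 - <<'E'
from h import *
np.set_printoptions(precision=1,suppress=True)
print('lens side',bp('side',(330+149/3.5-.4,170+112/3.5-.4),118))
# tab top corners in side picture
for x,y in ((100,300),(172,298)): print('tab top',bp('side',(330+x/3.5-.4,170+y/3.5-.4),159))
for x,y in ((40,350),(220,344)): print('frame top',bp('side',(330+x/3.5-.4,170+y/3.5-.4),131))
B=np.array([581,93]);L=np.array([715.,-138]);
for yaw in (0.005,0.01,.015):
  c,s=np.cos(yaw),np.sin(yaw);G=B+np.array([[c,-s],[s,c]])@[-50,-190]
  b=np.arctan2(*(B-G)[::-1]);l=np.arctan2(*(L-G)[::-1]);n=(b+l)/2
  print(yaw,G,'dist',np.hypot(*(L-G)),'normal world',n,'joint',n-yaw,'tabcentre',G-4.8*np.array([np.cos(n),np.sin(n)]))
row((528,-97.5,200),-1.561);row((528,-97.5,136),-1.561)
E
```

```text
lens side [ 724.2 -138.2  118. ]
tab top [530.4 -81.1 159. ]
tab top [ 530.2 -113.3  159. ]
frame top [528.7 -55.9 131. ]
frame top [ 528.8 -138.2  131. ]
0.005 [532.  -97.2] dist 187.53088089737224 normal world 0.5497073141331507 joint 0.5447073141331507 tabcentre [527.9 -99.8]
0.01 [532.9 -97.5] dist 186.54900510486095 normal world 0.5522883055512675 joint 0.5422883055512675 tabcentre [ 528.8 -100. ]
0.015 [533.9 -97.7] dist 185.56699391025188 normal world 0.5548569251302807 joint 0.5398569251302807 tabcentre [ 529.8 -100.3]
at [ 433.3 -157.9  240.7] axes [[0.011, -0.0, 1.0], [-1.0, 0.0, 0.011], [-0.0, -1.0, -0.0]]
row [-5.9  4.1  9.5] [ 0.   0.1 -0. ]
at [ 433.3 -157.9  240.7] axes [[0.011, -0.0, 1.0], [-1.0, 0.0, 0.011], [-0.0, -1.0, -0.0]]
row [-5.9 10.5  9.5] [ 0.   0.1 -0. ]
```

```bash
python3 -m jog '-3 1 5 0 0 0 0;-5.9 2 9.5 0 0 0 0;-5.9 4 9.5 0 0 0 0;-5.9 4 9.5 0 0 0 0;-5.9 4 9.5 0 0 0 0'; python3 - <<'E'
from h import *
cv2.imwrite('pics/w6.png',bot.snapshot('wrist'))
cv2.imwrite('pics/s6.png',bot.snapshot('side'))
print([(l,[(round(d['conf'],2),np.round(d['point'],0)) for d in bot.mark_of('wrist',l)[:2]]) for l in ('tab','lens','glass')])
row((528,-97.5,136),-1.561)
E
```

```text
clock: 9.62
position: [527.7, -98.3, 201.5]
orientation: [-0.502, 0.497, -0.498, 0.503]
wrist_force: [0.6, -0.0, 0.2]
grip_width: 1.003
[('tab', [(0.8, array([526., -99., 143.])), (0.7, array([533., -93.,  94.]))]), ('lens', [(0.73, array([ 718., -139.,  120.]))]), ('glass', [(0.59, array([532., -94.,  94.]))])]
at [527.6 -98.3 201.4] axes [[0.01, 0.001, 1.0], [-1.0, -0.0, 0.01], [0.0, -1.0, 0.001]]
row [-0.08  6.54  0.03] [-0.06 -0.02  0.03]
```

View pics/w6.png

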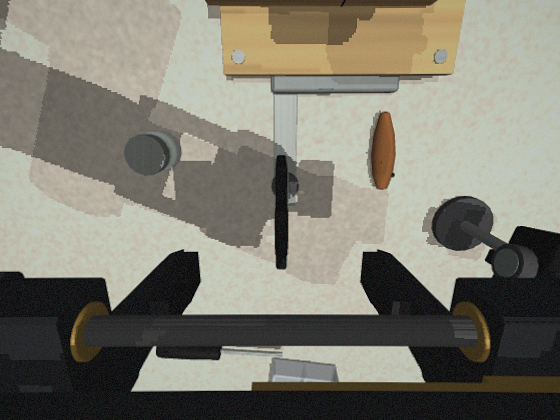

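View pics/s6.png

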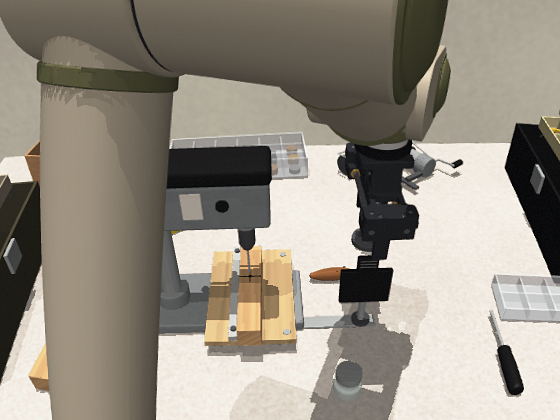

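The mirror edge at column 281 is centred between the fingers at 195 and 365. I'll descend and grip the tab lightly.

```bash
python3 -m jog '0 3.5 0 0 0 0 0;0 6.5 0 0 0 0 0;0 6.5 0 0 0 0 0;0 6.5 0 0 0 0 120;0 6.5 0 0 0 0 180;0 6.5 0 0 0 0 220;0 6.5 0 0 0 0 245;0 6.5 0 0 0 0 245;0 6.5 0 0 0 0 245;0 6.5 0 0 0 0 245;0 6.5 0 0 0 0 245' 8; python3 - <<'E'
from h import *
o=bot.observe();print(o['grip_width']*88)
c,s=np.cos,np.sin
G=np.array([532.9,-97.5])
p0=np.array(o['position'][:2])
for a in (.14,.28,.41,.542):
  R=np.array([[c(a),-s(a)],[s(a),c(a)]]);p=G+R@(p0-G);print(a);row((*p,o['position'][2]),-1.561+a)
E
```

```text
clock: 11.25
position: [527.7, -97.9, 135.7]
orientation: [0.502, -0.497, 0.497, -0.502]
wrist_force: [-0.0, -0.3, 0.0]
grip_width: 0.117
10.252186047089797
0.14
at [527.7 -97.9 135.7] axes [[0.01, -0.0, 1.0], [-1.0, -0.0, 0.01], [0.0, -1.0, -0.0]]
row [0.07 0.   0.01] [ 0.   -8.01  0.  ]
0.28
at [527.7 -97.9 135.7] axes [[0.01, -0.0, 1.0], [-1.0, -0.0, 0.01], [0.0, -1.0, -0.0]]
row [0.14 0.   0.03] [  0.   -16.03   0.  ]
0.41
at [527.7 -97.9 135.7] axes [[0.01, -0.0, 1.0], [-1.0, -0.0, 0.01], [0.0, -1.0, -0.0]]
row [0.2  0.   0.06] [  0.   -23.48   0.  ]
0.542
at [527.7 -97.9 135.7] axes [[0.01, -0.0, 1.0], [-1.0, -0.0, 0.01], [0.0, -1.0, -0.0]]
row [0.26 0.   0.09] [  0.   -31.04   0.  ]
```

```bash
python3 -m jog '0.04 0 0 0 -4 0 250;0.07 0 0.01 0 -8 0 250;0.1 0 0.02 0 -12 0 250;0.14 0 0.03 0 -16 0 250;0.17 0 0.04 0 -20 0 250;0.2 0 0.06 0 -24 0 250;0.23 0 0.07 0 -28 0 250;0.26 0 0.09 0 -31 0 250;0.26 0 0.09 0 -31 0 250;0.26 0 0.09 0 -31 0 250;0.26 0 0.09 0 -31 0 250'; python3 - <<'E'
from h import *
np.set_printoptions(precision=2,suppress=True)
for n in ('wrist','side','top'): cv2.imwrite(f'pics/{n}7.png',bot.snapshot(n))
im=cv2.imread('pics/top7.png');cv2.imwrite('pics/t7.png',cv2.resize(im[130:320,280:420],None,fx=3,fy=3))
o=bot.observe();z=Ro.from_quat(o['orientation']).as_matrix()[:,2]
print('jaw yaw',np.arctan2(z[1],z[0]),o['grip_width']*88,o['wrist_force'],o['position'])
im=cv2.imread('pics/side7.png');cv2.imwrite('pics/s7.png',cv2.resize(im[180:360,190:430],None,fx=3,fy=3,interpolation=cv2.INTER_CUBIC))
print([(l,[(round(d['conf'],2),np.round(d['point'],0)) for d in bot.mark_of('side',l)[:2]]) for l in ('mark','bit','lens')])
E
```

```text
clock: 12.62
position: [529.3, -100.3, 135.8]
orientation: [-0.617, 0.345, -0.346, 0.617]
wrist_force: [5.2, 1.6, -2.0]
grip_width: 0.104
jaw yaw 0.5496830759382978 8.863155141402045 [ 5.68  2.02 -2.64] [ 529.29 -100.36  135.76]
[('mark', [(0.58, array([583.,  91.,  74.]))]), ('bit', [(0.78, array([581.,  91.,  76.]))]), ('lens', [])]
```

View pics/wrist7.png

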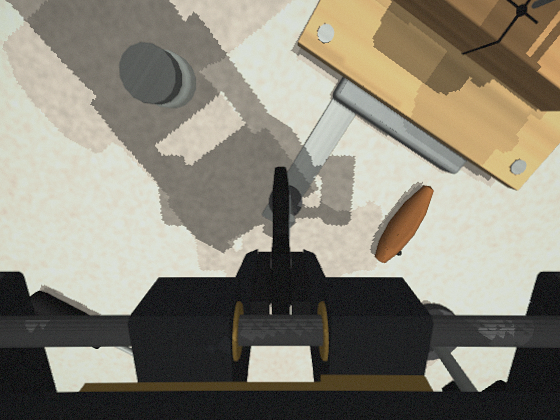

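View pics/s7.png

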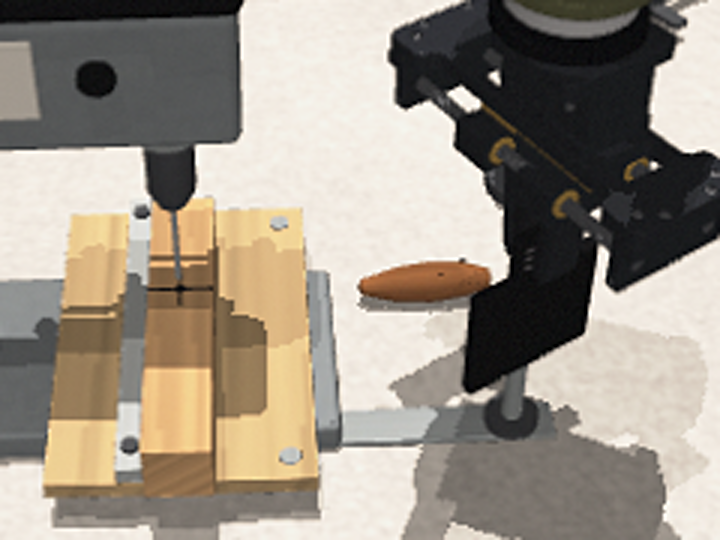

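```bash
python3 - <<'E'
from h import *
np.set_printoptions(precision=2,suppress=True)
a=bp('side',(190+467/3-.3,180+390/3-.3),59);b=bp('side',(190+585/3-.3,180+326/3-.3),59)
a2=bp('side',(190+480/3-.3,180+287/3-.3),131);
d=a-b;print(a,b,a2,np.hypot(*d[:2]),'normal',np.arctan2(d[1],d[0])-np.pi/2)
im=cv2.imread('pics/wrist7.png');cv2.imwrite('pics/w7z.png',cv2.resize(im[0:50,480:560],None,fx=9,fy=9,interpolation=cv2.INTER_CUBIC))
c=bot.get_calibration('wrist')
for P in ((580.3,93,72),(580.3,93,78),(580.3,93,100)): print(P,pj('wrist',P,c),(pj('wrist',P,c)-[480,0])*9)
print(bp('wrist',(521,11),72,c))
E
```

```text
[508.15 -65.08  59.  ] [ 553.27 -138.28   59.  ] [515.23 -67.98 131.  ] 85.98462995335989 normal 0.552392161491658
(580.3, 93, 72) [519.41   8.14] [354.71  73.25]
(580.3, 93, 78) [527.35   4.57] [426.15  41.14]
(580.3, 93, 100) [561.64 -10.86] [734.72 -97.78]
[582.21  92.42  72.  ]
```

View pics/w7z.png

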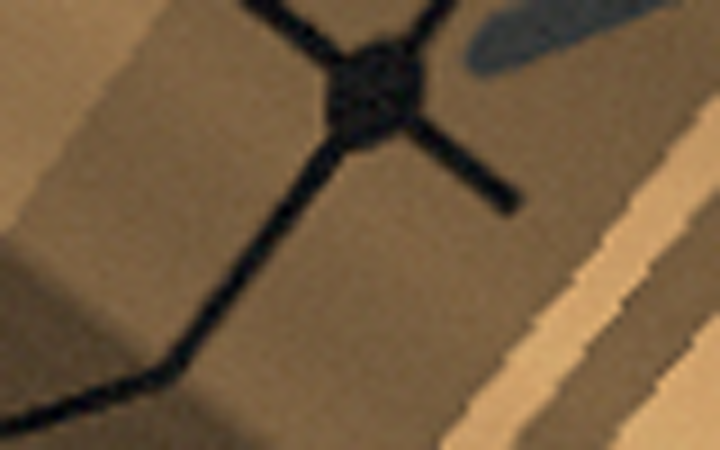

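The wrist close-up shows the dot at (375,95) and the bit's tip at (465,62). If the two were perfectly aligned the tip would be at (446,63), so the cross is about 1 mm off. The frame's lower edge gives a mirror normal of 0.552 rad against the 0.552 wanted. I'll let it settle briefly and hand in.

```bash
python3 -m jog '0 0 0 0 0 0 250;0 0 0 0 0 0 250;0 0 0 0 0 0 250;0 0 0 0 0 0 250'; python3 - <<'E'
from h import *
o=bot.observe();print(np.round(o['qvel'],4),o['grip_width']*88,o['wrist_force'],o['position'])
print(bot.close_job())
E
```

```text
clock: 13.42
position: [529.3, -100.3, 135.8]
orientation: [-0.617, 0.345, -0.346, 0.617]
wrist_force: [4.6, 2.0, -2.8]
grip_width: 0.102
[-0.0001  0.0012  0.0007  0.0007  0.0005  0.0008] 9.004671797900203 [ 4.58490549  2.04932381 -2.78193585] [ 529.29322154 -100.34801557  135.79539234]
the job is handed in; nothing more can be done
None
```

I handed the job in at 13.4 s with the blank in place, let go, and the mirror held at the angle I worked out. The hand-in gave no verdict.

- **Blank:** I gripped its near end and slid it flat about 50 mm along the board. I then pressed it against the fence with about 12 N, let go and backed away. The wrist close-up shows the cross about 1 mm from under the bit's point, and the side and top views put it within about 2 mm. It looks flush with the fence.
- **Mirror:** I gripped the tab with 8 N set (opening 9.0 mm, which is the tab's thickness) and turned it. The gripper's angle gives 0.550 rad in world axes and the side picture 0.552. The wanted value was 0.552, and the arm was still at hand-in.
- **Disagreements:** My pixel reading put the lens at x = 724 mm and the networks at 713–718 mm, which hardly changes the mirror angle. In the last side picture the network did not find the lens. The networks' marks for the cross and the bit scattered by 1–3 mm.

I did not see the bit's reflection in the glass itself. The mirror angle rests on the measured positions of bit, glass and lens.

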